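# Magnifier over the specimen table, third specimen indexed and held

### The arm

A 6-joint arm with a two-finger parallel gripper is mounted at the origin on a cart in front of the work surface, level with it; the furniture and walls round the work are solid. World frame = base frame: x ahead of the robot, y to its left, z up, the work surface at z = 0. Lengths are in mm, angles in degrees, forces in N, time in s.
With the tool pointing down it reaches from about 300 to 875 mm from the base axis. Payload 4.2 kg.
Tool frame: the origin (TCP) lies at the very end of the fingers, on their centre line; the grasp point (between the pads) lies 19 mm behind it; z points along the fingers, y is the direction in which the jaws open and shut (so a half turn about z gives the same grasp; the last joint's range is limited). The gripper opens to 85 mm and grips with 20 to 120 N. Pads are 22 mm wide; open, the fingers measure 114 mm over their backs; the gripper's body (76 mm by 85 mm) begins 54 mm behind the grasp point. The pads swing forward as they close: fully open they stand 13 mm farther back than shut.
Start: joints at [68.812, 18.312, 89.639, -0, 72.044, -1.146], TCP at [197.061, 540.193, 231.338] pointing down, gripper open.
Joint ranges: [-177.97, 177.97], [-48.28, 115.42], [12.27, 149.76], [-77.06, 257.06], [2.81, 150.46], [-146.56, 146.56]. Speed limits (degrees/s): [147.25, 147.25, 180, 180, 180, 180].

### API

Orientations are given as a 3x3 rotation matrix whose columns are the frame's x, y, z axes.
In Python, from rig import env, eyes gives the robot as it stands. The module is installed in compiled form; this text tells all that it offers.
- The arm moves only by the shell command python3 -m crank 'ROWS' [OPENING] [FORCE]. ROWS is JSON, a list of rows, each a list of 4 numbers: the shift along the tool's x, y, z in mm, then the turn about the tool's z in rad. A call has exactly 5 rows; each row is the pose to reach, as a shift and turn from the pose measured when the call began, along the tool's axes at that moment; what a row does not reach only later rows make up. A row lasts 1/10 s, in which the tool goes at most 50 mm and 8.59 degrees, less where a joint would pass 70% of its speed; a pose out of reach is approached as far as the arm can. A call with a gripper value outside its range is refused whole. OPENING is the gripper's target within -1 to 1 (fully open at 1, half-way at 0, shut at -1), set as the call begins (- or left out, the last holds). The fingers move at their own pace and stop on an object; FORCE is the grip in N (left out, the last holds). Time passes only in rows, so rows that repeat a pose let the fingers close, or fill a call up. It gives the time, the measured TCP pose, the force and the opening at its end, in the units of the state.
- env.get_state(): the state, without advancing time (a new reading comes with each control period).
- eyes.read_camera(name): name is "scene" or "top" or "wrist"; returns the picture (400x640x3 uint8, red, green, blue); there is no depth.
- eyes.camera_model(name): a dict with "camera_matrix" (3x3 intrinsics, pixels), "k1" (the pictures are not rectified: a ray, as slopes to the right and down, at radius r is drawn at 1 + k1 r^2 times it, then the intrinsics apply), "position" and "attitude" of the camera in the world. Camera axes: x right, y up, looking along -z (the intrinsics and any distortion apply to the point x, -y, -z); pixel columns grow to the right and rows downward; lengths in mm; the calibration is good to about 2 mm. A picture is of the moment at which its call begins: read the wrist's pose just before it. camera_model takes no time and is no camera call; for the wrist camera it gives the pose at the moment of the call.
- env.close_job(): hands the job in, once; it reports no verdict.
The state is a dict: "time": time; "joint_positions": joint angles; "qd": joint speeds; "tau": joint torques, N m; "ee_pos": TCP position; "orientation": TCP orientation; "contact_force": force on the tool from outside, world axes, zero at the start; "wrist_torque": the same for the moment, N m; "gripper_width": opening from 0.0 (shut) to 1.0 (fully open).
Only numpy, scipy, OpenCV 4.12 (cv2) and the standard library are available. Lean on these libraries where they do the work, as an engineer would, in place of code of your own. Each camera call takes 0.05 s, during which the arm holds its last target.

### The job

On the small indexing stand, swing the magnifier by its barrel handle until its arm points straight at the knob, and tilt it until the lens lies level over the turntable. Then turn the knob clockwise, counting the clicks from its rest position, to the third stop, so that the third specimen lies under the lens; do not run on towards the fourth. A spring turns the knob back as soon as it is let go, so finish while still holding it at the third stop; leave the little weight, the dropper bottle and the stopper beside the stand where they are.

Things in the scene. Friction and masses are not known exactly. Their poses are not given: they have to be found in the camera images.
- index_stand: indexing stand, fixed: grey base plate 172 x 66 mm, 14 mm high, with a round turntable (112 mm across, top 40 mm above the table; five white specimens in dark cups 46 mm from its axis), the knob on its axis and a magnifier on a post 88 mm from the axis. Origin at table height on the turntable's upright axis; +x runs from that axis to the post, z up
- turntable (a joint): angle of knob with turntable, rad: 0 at rest on an end stop, grows CLOCKWISE from above, ends at 2.09. Click stops every 24 deg: first 0.419, second 0.838, third 1.257, fourth 1.676; the k-th specimen is then under the lens. A spring (0.15 to 0.19 N m) returns it to 0 when let go; the detent adds 0.1 N m as it leaves a stop, fading, then helps by 0.08 up to the next: a jump up at each stop
- index_knob: black wing knob on the turntable's axis: upright bar 44 mm long, 12 mm thick, from 78 to 118 mm above the table, on a 30 mm round foot (71 to 78 mm). Its x axis runs along the bar, z up; at rest the bar lies along the stand's x axis. It turns with the turntable. Origin 72 mm above the table on the axis
- knob_grip (a point): point on the knob's axis where its bar is gripped across its 12 mm thickness, 103 mm above the table, 15 mm below the top of the bar; axes as the knob's
- swivel (a joint): swing of the magnifier about its upright post (stand's x = 88 mm, y = 0), rad; 0 when the magnifier's arm points straight at the knob axis, counter-clockwise from above is positive; range -1.3 to 1.3; stays where left (friction 0.07 N m)
- tilt (a joint): tilt of the magnifier about a level axis through the post, 62 mm above the table, at right angles to its arm, rad; 0 when the lens lies level, positive with the lens raised; range -0.25 to 1.0, so level is not at an end stop; stays where left (friction 0.07 N m)
- handle (a point): centre of the magnifier's barrel handle: black cylinder, 18 mm in diameter, 20 mm long along the tilt axis (this point's y axis), gripped over its 20 mm length. It is beyond the post, away from the lens, on a 6 mm rod. Height above table = 62 mm + 55 mm x sin(60 deg - tilt), distance out from the post = 55 mm x cos(60 deg - tilt): it rises and comes in as the lens is lowered
- lens (a point): centre of the magnifier's lens, a glass disc in a black ring 32 mm in diameter and 8 mm thick, 42 mm from the tilt axis; its z axis is the lens's normal
- weight: small steel calibration weight, 19 mm wide, 26 mm high, standing loose beside the stand; leave alone; origin under its centre
- bottle: small dropper bottle, 22 mm wide, 52 mm high, standing loose beside the stand; leave alone; origin under its centre
- stopper: black rubber stopper, 26 mm wide and high, standing loose beside the stand; leave alone; origin under its centre

How it is judged (in metres and radians):
On the way, in this order (a step that is already met when the one before it is completed fails the run):
1. the magnifier's arm points at the knob and its lens is level (value of joint swivel between -0.12 and 0.12 rad and value of joint tilt between -0.12 and 0.12 rad), for 0.3 s.
2. the knob, held by the gripper, stands at the third stop (value of joint turntable between 1.117 and 1.397 rad and contact force between the fingers and index_knob above 1 N), for 0.3 s.
At the end, for the whole second after the job is handed in: The gripper still holds the knob (more than 1 N) at rest at the third stop, 1.257 rad within 0.14 rad (8 degrees), while the magnifier's arm points at the knob and its lens is level, both within 0.12 rad (7 degrees) (all of step 1 and all of step 2 and velocity of joint turntable between -0.1 and 0.1 rad/s); the arm keeps its last pose, push and grip.
It fails at once if the knob was run past the third stop, more than halfway to the fourth (value of joint turntable above 1.47 rad).
It fails at once if a thing beside the stand was disturbed (moved more than 20 mm) (distance of any of weight, bottle, stopper from where it was at the start of the episode above 0.02 m).
It also fails if it takes over 61 s, if anything falls off the work surface, if the arm or the gripper's body presses on something with over 40 N, if the wrist force passes 120 N, or if a joint passes its speed limit or range.

## Working session

There is one attempt and no reset: what is moved stays moved. The work goes in short steps, Python scripts to look and compute and a shell command to move; the robot and the scene stay as the last step left them, time stands still between calls to the robot, and variables do not carry over. Pictures are saved under pics/ and viewed, and the job is handed in when it is done.

```bash
mkdir -p pics; ls; cat > look.py <<'E'
import sys,cv2,numpy as np
from rig import env,eyes
def snap(n,f):
    m=eyes.camera_model(n); im=eyes.read_camera(n); cv2.imwrite('pics/'+f+'.png',im[:,:,::-1]); return im,m
E
python3 - <<'E'
from look import *
for n in ("scene","top","wrist"):
    im,m=snap(n,n+"0"); print(n,m)
s=env.get_state();print(s)
E
```

```text
pics
scene {'camera_matrix': array([[497.4069913 ,   0.        , 321.85874014],
       [  0.        , 497.4069913 , 193.0383847 ],
       [  0.        ,   0.        ,   1.        ]]), 'k1': -0.017067365751182638, 'position': array([  119.82930747, -1007.04360101,   583.08996925]), 'attitude': array([[ 0.83233453,  0.31476614, -0.45622528],
       [-0.55427031,  0.47550914, -0.68313651],
       [ 0.00191105,  0.82147023,  0.5702482 ]])}
top {'camera_matrix': array([[372.49966648,   0.        , 318.7954742 ],
       [  0.        , 372.49966648, 194.89295893],
       [  0.        ,   0.        ,   1.        ]]), 'k1': -0.07728158723648956, 'position': array([ 366.72341297, -416.89898205,  950.60718167]), 'attitude': array([[ 1.20726367e-03,  9.83464189e-01, -1.81098681e-01],
       [-9.99996617e-01,  7.70023245e-04, -2.48466361e-03],
       [-2.30412749e-03,  1.81101068e-01,  9.83461791e-01]])}
wrist {'camera_matrix': array([[294.18715146,   0.        , 318.39990831],
       [  0.        , 294.18715146, 197.67631964],
       [  0.        ,   0.        ,   1.        ]]), 'k1': -0.0317334
[... 334 characters left out ...]
904e-04,
        7.20439030e+01, -1.14817992e+00]), 'qd': array([-0.0063153 , -0.08978122, -0.18677609, -0.07651073, -0.10924747,
       -0.03574315]), 'tau': array([ 1.70276508e-04, -4.15838528e+01, -2.34344780e+01,  1.03733009e-05,
        5.79832384e-03, -1.72330340e-05]), 'ee_pos': array([196.9514261 , 539.84271036, 230.69536948]), 'orientation': array([[-9.39437546e-01,  3.42719799e-01, -4.86133117e-04],
       [ 3.42720142e-01,  9.39436755e-01, -1.21948361e-03],
       [ 3.87501408e-05, -1.31223630e-03, -9.99999138e-01]]), 'contact_force': array([-0.76256961,  0.46319365,  0.06308533]), 'wrist_torque': array([ 0.00597629, -0.02608195, -0.00472529]), 'gripper_width': 1.0009163782378123}
```

View pics/scene0.png

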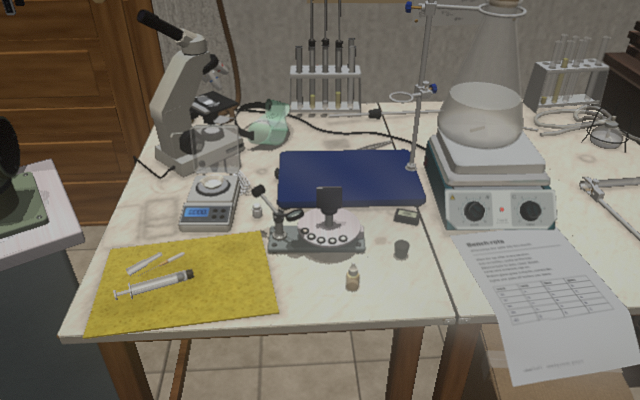

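View pics/top0.png

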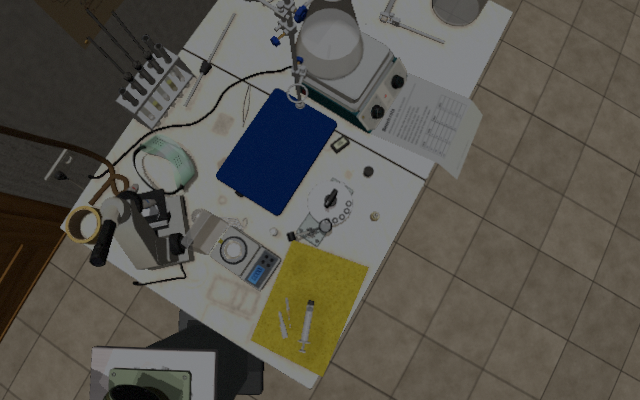

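```bash
cat >> look.py <<'E'
def crop(im,x0,y0,x1,y1,k,f):
    c=cv2.resize(im[y0:y1,x0:x1],None,fx=k,fy=k,interpolation=cv2.INTER_CUBIC); cv2.imwrite('pics/'+f+'.png',c[:,:,::-1])
def ray(m,u,v):
    K=m["camera_matrix"]; x=np.array([(u-K[0,2])/K[0,0],(v-K[1,2])/K[1,1]]); y=x.copy()
    for _ in range(20): y=x/(1+m["k1"]*(y@y))
    return m["position"],m["attitude"]@np.array([y[0],-y[1],-1])
def plane(m,u,v,z):
    p,d=ray(m,u,v); return p+d*(z-p[2])/d[2]
def tri(obs):
    A=np.zeros((3,3));b=np.zeros(3);L=[]
    for m,u,v in obs:
        p,d=ray(m,u,v);d=d/np.linalg.norm(d);P=np.eye(3)-np.outer(d,d);A+=P;b+=P@p;L.append((p,P))
    x=np.linalg.solve(A,b); return x,[np.linalg.norm(P@(x-p)) for p,P in L]
def proj(m,X):
    c=m["attitude"].T@(np.array(X,float)-m["position"]); s=np.array([c[0],-c[1]])/-c[2]; s=s*(1+m["k1"]*(s@s)); K=m["camera_matrix"]
    return K[0,0]*s[0]+K[0,2],K[1,1]*s[1]+K[1,2]
E
python3 - <<'E'
from look import *
a=cv2.imread('pics/scene0.png')[:,:,::-1];crop(a,235,165,425,305,4,'s0c')
a=cv2.imread('pics/top0.png')[:,:,::-1];crop(a,260,125,400,260,4.4,'t0c')
E
```

```text
(no output)
```

View pics/s0c.png

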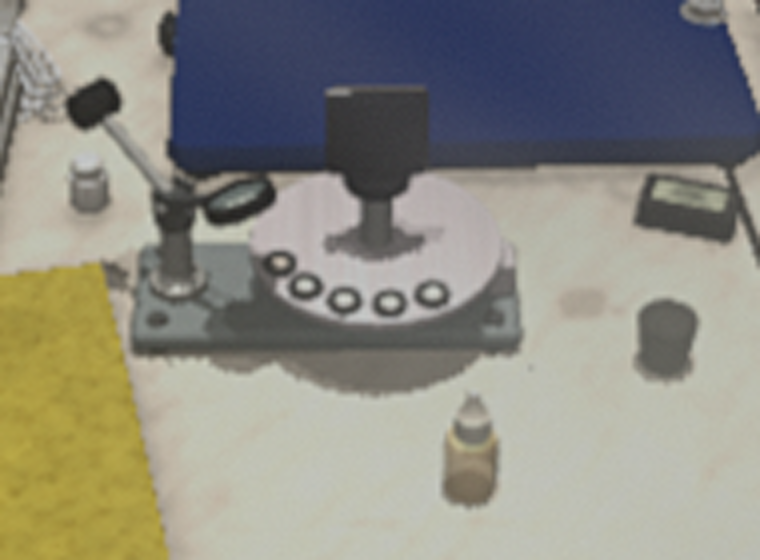

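View pics/t0c.png

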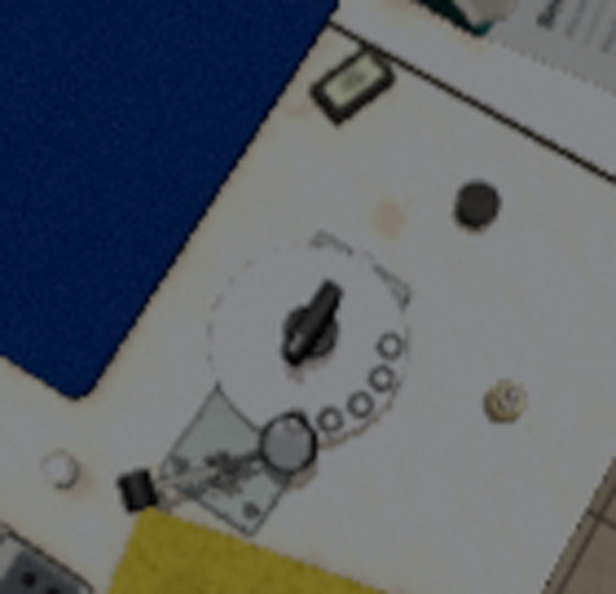

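```bash
cat > m1.py <<'E'
from look import *
S=eyes.camera_model('scene');T=eyes.camera_model('top')
s=lambda u,v:(S,235+u/4,165+v/4)
t=lambda u,v:(T,260+u/4.4,125+v/4.4)
for n,a,b in [('handle',(93,103),(138,491)),('lens',(240,200),(287,445)),('weight top',(88,162),(62,467)),('bottle tip',(474,400),(503,400)),('stopper top',(667,312),(477,203))]:
    print(n,*tri([s(*a),t(*b)]))
print('bar top scene',[plane(*s(*p),118) for p in [(326,90),(428,88)]])
print('bar ends top',[plane(*t(*p),118) for p in [(332,287),(293,362)]])
# turntable ellipse from top (rim z=40)
print('rim',[plane(*t(*p),40) for p in [(208,330),(412,310),(300,238),(350,440)]])
print('base corners top',[plane(*t(*p),14) for p in [(320,232),(411,300),(256,536),]])
print('base corners scene',[plane(*s(*p),14) for p in [(133,343),(522,340)]])
print('post foot',plane(*s(178,285),14))
for n,p in [('weight',(88,208)),('bottle',(470,500)),('stopper',(664,372))]: print(n,plane(*s(*p),0))
E
python3 m1.py
```

```text
handle [ 426.01716689 -351.12749121   91.17105846] [np.float64(1.4238873823123686), np.float64(1.4238873823123526)]
lens [ 452.29196287 -429.56530488   76.69240541] [np.float64(0.7703376357448515), np.float64(0.7703376357449216)]
weight top [ 443.90314322 -302.41350685   22.38131331] [np.float64(1.884355807788682), np.float64(1.8843558077887947)]
bottle tip [ 482.73868807 -551.8318379    41.90790971] [np.float64(1.2706481727478427), np.float64(1.2706481727480152)]
stopper top [ 597.91625392 -540.78764258   25.77974135] [np.float64(1.13070702933025), np.float64(1.1307070293303296)]
bar top scene [array([ 493.44737176, -431.48324978,  118.        ]), array([ 529.75323114, -453.7284822 ,  118.        ])]
bar ends top [array([ 530.88077006, -452.73472707,  118.        ]), array([ 491.61943338, -432.44056097,  118.        ])]
rim [array([ 521.50643961, -386.039376  ,   40.        ]), array([ 533.05451021, -501.21973013,   40.        ]), array([ 574.68391619, -438.06817449,   40.        ]), array([ 459.42151558, -465.54160805,   40.        ])]
base corners top [array([ 584.23734044, -450.40894197,   14.        ]), array([ 543.71762507, -503.13803043,   14.        ]), array([ 407.38965794, -413.15990776,   14.        ])]
base corners scene [array([ 401.84543351, -419.23599356,   14.        ]), array([ 542.43082803, -510.0730168 ,   14.        ])]
post foot [ 437.25207947 -396.06799904   14.        ]
weight [ 437.60821055 -306.9346843     0.        ]
bottle [ 475.99526676 -562.99962142    0.        ]
stopper [ 591.26756735 -548.41240671    0.        ]
```

```bash
python3 - <<'E'
from look import *
S=eyes.camera_model('scene');T=eyes.camera_model('top')
for n,a,b in [('micro eyepiece',(143,17),(97,262)),('microarm',(190,40),(118,205)),('balance corner near',(183,226),(238,287)),('balance pan',(212,183),(233,250)),('rack',(292,70),(118,100)),('ringstand',(405,97),(298,93)),('display',(204,212),(262,270))]:
    print(n,*tri([(S,*a),(T,*b)]))
a=cv2.imread('pics/scene0.png')[:,:,::-1];crop(a,70,0,300,240,2.5,'s0d')
E
```

```text
micro eyepiece [365.64518655 -37.66456094 326.30005243] [np.float64(0.5897093190988437), np.float64(0.5897093190988202)]
microarm [463.66480006 -27.20440805 263.39922175] [np.float64(10.298156817319038), np.float64(10.29815681731901)]
balance corner near [ 312.50340268 -208.2642159   -33.10942095] [np.float64(7.892405403146375), np.float64(7.892405403146343)]
balance pan [ 396.11287205 -204.47920157   37.0842756 ] [np.float64(1.9206085736942475), np.float64(1.920608573694213)]
rack [762.5203846   92.74539026  99.13261784] [np.float64(3.8484119893912374), np.float64(3.8484119893910442)]
ringstand [ 731.26376368 -370.05000782  199.23161219] [np.float64(1.031466895219009), np.float64(1.0314668952191253)]
display [ 348.38007364 -275.76256243   29.69523653] [np.float64(1.864516971259451), np.float64(1.8645169712594503)]
```

View pics/s0d.png

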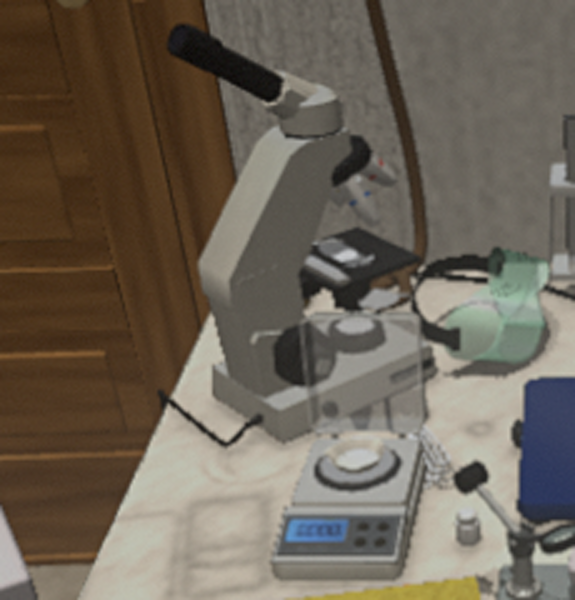

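View pics/wrist0.png

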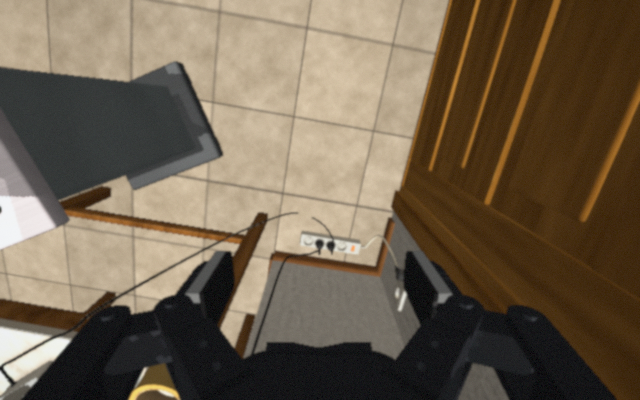

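```bash
python3 -m crank '[[0,0,-40,0],[0,0,-85,0],[0,0,-130,0],[0,0,-175,0],[0,0,-210,0]]'
```

```text
time: 0.65
ee_pos: [197.0, 540.0, 443.5]
orientation: [[-0.939, 0.343, 0.0], [0.343, 0.939, 0.001], [-0.0, 0.001, -1.0]]
contact_force: [-0.3, 0.0, 0.0]
gripper_width: 1.002
```

```bash
python3 -m crank '[[-30,-34,0,0.1],[-60,-68,0,0.2],[-90,-102,0,0.3],[-120,-136,0,0.4],[-149,-169,0,0.5]]'
```

```text
time: 1.15
ee_pos: [279.2, 328.3, 443.1]
orientation: [[-0.657, 0.754, 0.001], [0.754, 0.657, 0.001], [0.0, 0.001, -1.0]]
contact_force: [0.4, 0.2, 0.2]
gripper_width: 0.998
```

```bash
python3 -m crank '[[-43,-16,0,0.1],[-86,-32,0,0.2],[-130,-49,0,0.3],[-173,-65,0,0.4],[-217,-82,0,0.48]]'
```

```text
time: 1.65
ee_pos: [360.1, 109.1, 442.9]
orientation: [[-0.232, 0.973, 0.001], [0.973, 0.232, 0.001], [0.001, 0.001, -1.0]]
contact_force: [1.2, 0.8, -0.1]
gripper_width: 1.003
```

```bash
python3 -m crank '[[-44,-6,0,0],[-88,-12,0,0],[-132,-19,0,0],[-176,-25,0,0],[-220,-31,0,0]]' && python3 -m crank '[[-44,-6,0,0],[-88,-12,0,0],[-132,-19,0,0],[-176,-25,0,0],[-220,-31,0,0]]'
python3 - <<'E'
from look import *
im,m=snap('wrist','w1');print(m);print(env.get_state()['ee_pos'])
np.save('w1.npy',m,allow_pickle=True)
E
```

```text
time: 2.15
ee_pos: [380.5, -113.9, 442.7]
orientation: [[-0.232, 0.973, 0.001], [0.973, 0.232, 0.001], [0.001, 0.001, -1.0]]
contact_force: [1.1, 0.8, -0.0]
gripper_width: 0.999
time: 2.65
ee_pos: [401.0, -337.0, 442.2]
orientation: [[-0.231, 0.973, 0.001], [0.973, 0.231, 0.001], [0.001, 0.001, -1.0]]
contact_force: [0.9, 1.1, -0.3]
gripper_width: 1.001
{'camera_matrix': array([[294.18715146,   0.        , 318.39990831],
       [  0.        , 294.18715146, 197.67631964],
       [  0.        ,   0.        ,   1.        ]]), 'k1': -0.031733442556031534, 'position': array([ 383.28199415, -261.35296643,  585.13349451]), 'attitude': array([[ 0.97287918, -0.22028517, -0.07057304],
       [ 0.23131035,  0.92816341,  0.29156167],
       [ 0.00127661, -0.29997856,  0.95394509]])}
[ 401.56766828 -343.21168734  439.99300996]
```

View pics/w1.png

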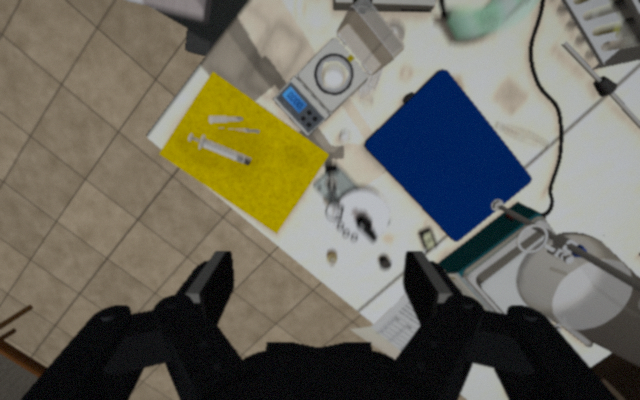

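```bash
python3 -m crank '[[0,3,-0,0],[3,6,45,0],[5,9,95,0],[5,15,140,0],[5,15,180,0]]' && python3 -m crank '[[0,0,0,0],[0,0,0,0],[0,0,0,0],[0,0,0,0],[0,0,0,0]]'
python3 - <<'E'
from look import *
im,m=snap('wrist','w2');print(m);print(env.get_state()['ee_pos'])
np.save('w2.npy',m,allow_pickle=True)
crop(im,230,70,430,220,4,'w2c')
E
```

```text
time: 3.2
ee_pos: [414.8, -333.5, 257.9]
orientation: [[-0.228, 0.974, -0.002], [0.974, 0.228, -0.002], [-0.001, -0.002, -1.0]]
contact_force: [0.1, -0.8, 1.0]
gripper_width: 0.999
time: 3.7
ee_pos: [415.4, -334.1, 259.7]
orientation: [[-0.228, 0.974, 0.001], [0.974, 0.228, -0.004], [-0.004, -0.0, -1.0]]
contact_force: [-0.2, 0.1, -0.4]
gripper_width: 1.001
{'camera_matrix': array([[294.18715146,   0.        , 318.39990831],
       [  0.        , 294.18715146, 197.67631964],
       [  0.        ,   0.        ,   1.        ]]), 'k1': -0.031733442556031534, 'position': array([ 397.95330107, -257.65366144,  402.25819572]), 'attitude': array([[ 9.73553126e-01, -2.17637087e-01, -6.94867502e-02],
       [ 2.28460657e-01,  9.27168633e-01,  2.96924324e-01],
       [-1.95809735e-04, -3.04946593e-01,  9.52369433e-01]])}
[ 415.18118374 -333.95752923  259.28662929]
```

View pics/w2.png

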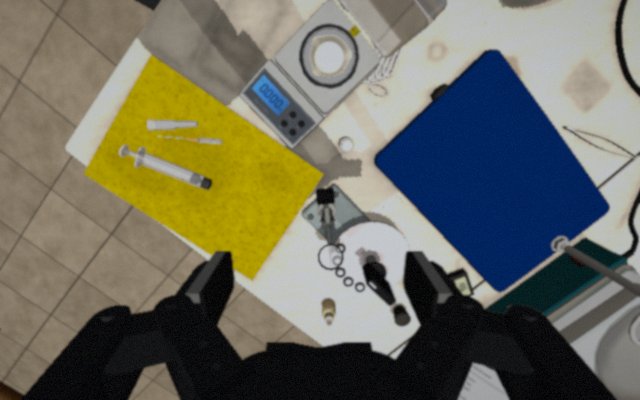

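View pics/w2c.png

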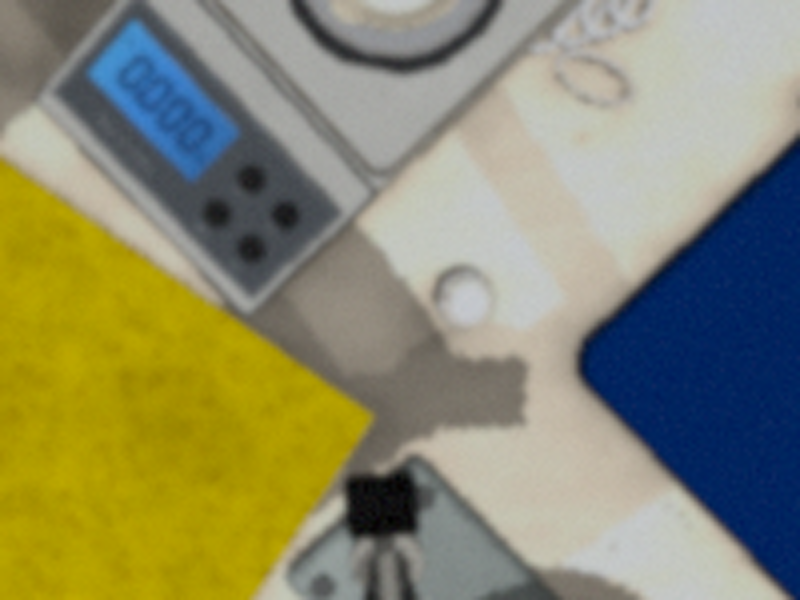

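```bash
python3 - <<'E'
from look import *
W=np.load('w2.npy',allow_pickle=True).item()
S=eyes.camera_model('scene');T=eyes.camera_model('top')
s=(S,235+93/4,165+103/4);t=(T,260+138/4.4,125+491/4.4);w=(W,230+381/4,70+504/4)
print(plane(*w,91),tri([s,t,w]),tri([s,w]),tri([t,w]))
im=cv2.imread('pics/w2.png')[:,:,::-1];crop(im,290,170,430,330,4.5,'w2d')
E
```

```text
[ 427.61267491 -351.0597745    91.        ] (array([ 426.5970302 , -350.98822639,   91.00411145]), [np.float64(1.8943317305386116), np.float64(1.012912169932296), np.float64(1.0114584525065249)]) (array([ 426.25152341, -350.54211342,   91.0450019 ]), [np.float64(1.4225412332541794), np.float64(1.4225412332541694)]) (array([ 427.60744803, -351.54722646,   89.39824057]), [np.float64(0.15751382791043), np.float64(0.15751382791043106)])
```

View pics/w2d.png

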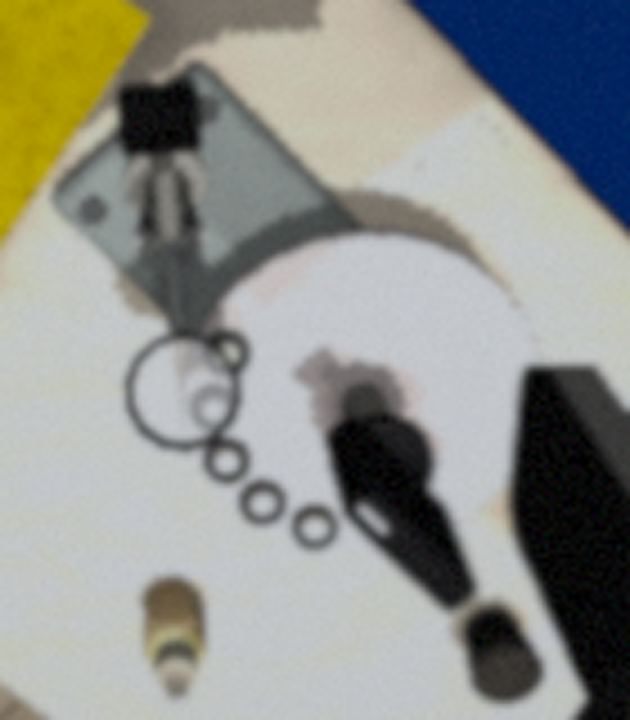

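```bash
python3 -m crank '[[-8,3,35,0],[-14,6,70,0],[-19,8,105,0],[-19,8,140,0],[-19,8,150,0]]' 0.1 && python3 -m crank '[[0,0,10,0],[0,0,20,0],[0,0,30,0],[0,0,38,0],[0,0,38,0]]'
python3 - <<'E'
from look import *
im,m=snap('wrist','w3');print(env.get_state()['ee_pos'])
a,_=snap('scene','s3');crop(a,235,105,425,255,4,'s3c')
E
```

```text
time: 4.25
ee_pos: [425.7, -349.9, 106.3]
orientation: [[-0.228, 0.974, -0.005], [0.974, 0.228, 0.001], [0.002, -0.004, -1.0]]
contact_force: [-0.2, -0.1, 0.2]
gripper_width: 0.55
time: 4.75
ee_pos: [425.2, -349.6, 67.7]
orientation: [[-0.228, 0.974, -0.006], [0.974, 0.228, 0.002], [0.003, -0.005, -1.0]]
contact_force: [-0.2, -0.2, 0.9]
gripper_width: 0.548
[ 425.51340936 -349.81746821   68.21575786]
```

View pics/w3.png

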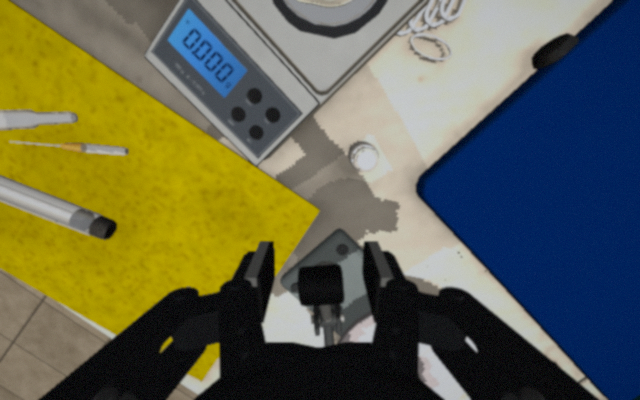

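View pics/s3c.png

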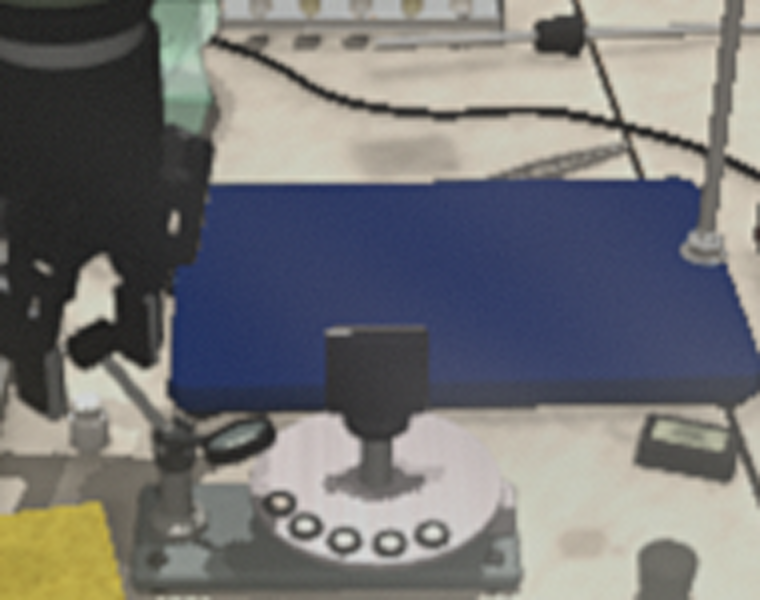

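```bash
python3 -m crank '[[-1,1,0,0],[-1,1,0,0],[-1,1,0,0],[-1,1,0,0],[-1,1,0,0]]' -1 30; python3 -m crank '[[0,0,0,0],[0,0,0,0],[0,0,0,0],[0,0,0,0],[0,0,0,0]]'
python3 - <<'E'
from look import *
im,m=snap('wrist','w4');print(env.get_state()['ee_pos']);crop(im,230,200,430,340,4,'w4c')
a,_=snap('scene','s4');crop(a,235,105,425,255,4,'s4c')
E
```

```text
time: 5.35
ee_pos: [427.5, -351.0, 69.1]
orientation: [[-0.228, 0.974, -0.003], [0.974, 0.228, -0.0], [0.0, -0.003, -1.0]]
contact_force: [0.7, 1.6, 4.1]
gripper_width: 0.23
time: 5.85
ee_pos: [427.6, -351.0, 69.1]
orientation: [[-0.228, 0.974, -0.003], [0.974, 0.228, -0.0], [0.0, -0.003, -1.0]]
contact_force: [1.6, 1.7, 2.9]
gripper_width: 0.231
[ 427.59914431 -350.97580549   69.11900295]
```

View pics/w4c.png

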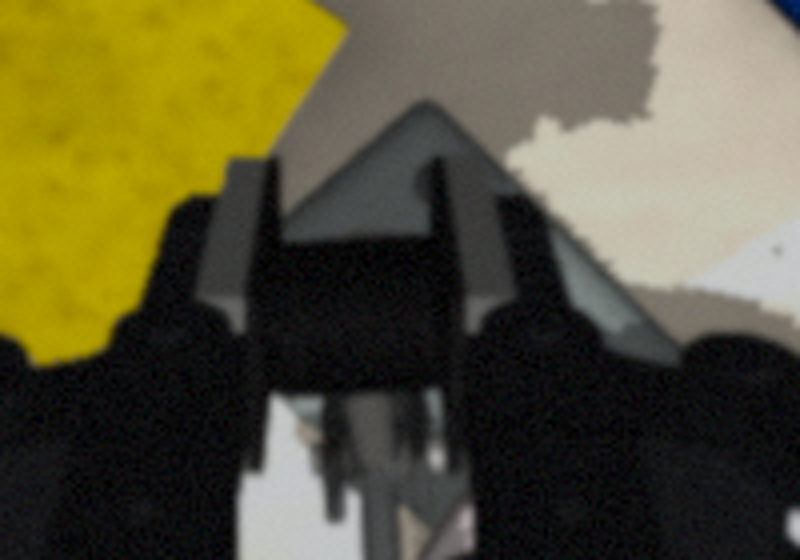

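View pics/s4c.png

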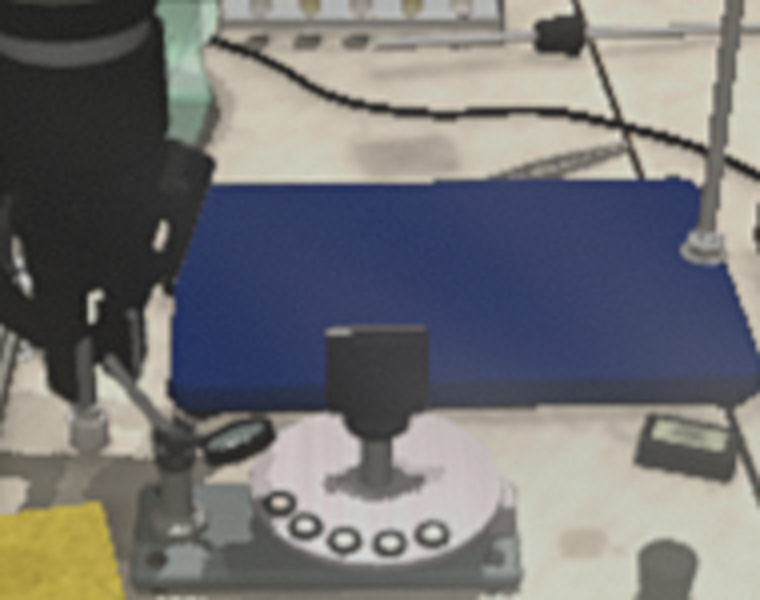

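```bash
python3 -m crank '[[-0.1,-3.6,0,-0.0785],[-0.6,-7.2,0,-0.157],[-1.3,-10.7,0,-0.2356],[-2.3,-14.2,0,-0.314],[-3.5,-17.6,0,-0.3927]]'; python3 -m crank '[[0,0,0,0],[0,0,0,0],[0,0,0,0],[0,0,0,0],[0,0,0,0]]'
```

```text
time: 6.45
ee_pos: [412.2, -359.2, 69.1]
orientation: [[-0.586, 0.811, -0.0], [0.811, 0.586, -0.002], [-0.001, -0.001, -1.0]]
contact_force: [4.6, -1.9, -1.9]
gripper_width: 0.233
time: 6.95
ee_pos: [412.3, -359.3, 69.1]
orientation: [[-0.585, 0.811, -0.0], [0.811, 0.585, -0.002], [-0.002, -0.002, -1.0]]
contact_force: [1.6, -0.6, -0.1]
gripper_width: 0.231
```

```bash
python3 -m crank '[[-0.1,-3.5,0,-0.076],[-0.6,-7.0,0,-0.152],[-1.2,-10.5,0,-0.228],[-2.2,-13.9,0,-0.304],[-3.3,-17.1,0,-0.380]]'; python3 -m crank '[[0,0,0,0],[0,0,0,0],[0,0,0,0],[0,0,0,0],[0,0,0,0]]'
python3 - <<'E'
from look import *
im,m=snap('wrist','w5');print(env.get_state()['ee_pos'])
a,_=snap('top','t5');crop(a,260,125,400,260,4.4,'t5c')
a,_=snap('scene','s5');crop(a,235,105,425,255,4,'s5c')
E
```

```text
time: 7.45
ee_pos: [401.5, -372.3, 69.1]
orientation: [[-0.845, 0.534, 0.002], [0.534, 0.845, -0.003], [-0.004, -0.001, -1.0]]
contact_force: [4.9, -1.2, -2.7]
gripper_width: 0.232
time: 7.95
ee_pos: [401.6, -372.3, 69.1]
orientation: [[-0.845, 0.534, 0.002], [0.534, 0.845, -0.003], [-0.004, -0.001, -1.0]]
contact_force: [3.1, -1.7, -0.9]
gripper_width: 0.232
[ 401.55573235 -372.36338173   69.08387923]
```

View pics/t5c.png

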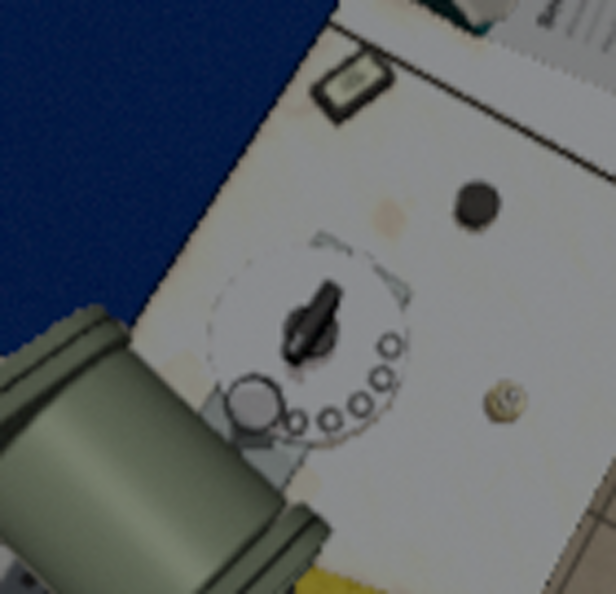

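View pics/s5c.png

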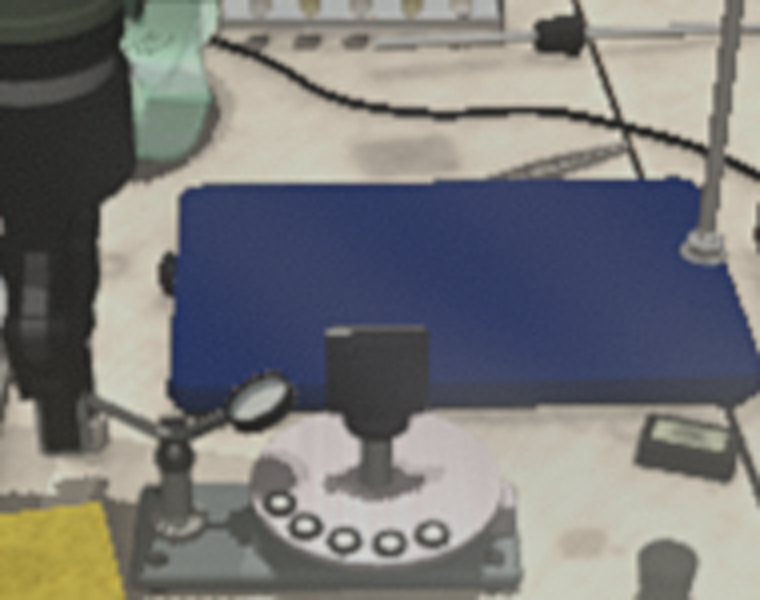

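```bash
python3 - <<'E'
from look import *
S=eyes.camera_model('scene');T=eyes.camera_model('top')
x,e=tri([(S,235+263/4,105+402/4),(T,260+255/4.4,125+404/4.4)]);print(x,e)
d=x-np.array([437.3,-395.8,62]);print(d,np.degrees(np.arctan2(d[1],d[0])),np.hypot(*d[:2]),np.linalg.norm(d),np.degrees(np.arctan2(d[2],np.hypot(*d[:2]))))
d=x-np.array([511.5,-442.6,62]);print(np.degrees(np.arctan2(d[1],d[0])))
E
```

```text
[ 474.24362372 -412.42185952   77.12807245] [np.float64(0.7990608714422381), np.float64(0.799060871442142)]
[ 36.94362372 -16.62185952  15.12807245] -24.224171184369983 40.510709043284926 43.24322054493253 20.477337005271263
140.9920857169277
```

```bash
python3 -m crank '[[-3,0,-4,0],[-6.3,0,-7.7,0],[-10,0,-11.1,0],[-13.9,0,-14.1,0],[-18.1,0,-16.9,0]]' -1 20; python3 -m crank '[[0,0,0,0],[0,0,0,0],[0,0,0,0],[0,0,0,0],[0,0,0,0]]'
python3 - <<'E'
from look import *
a,_=snap('top','t6');crop(a,260,125,400,260,4.4,'t6c')
a,_=snap('scene','s6');crop(a,235,105,425,255,4,'s6c')
E
```

```text
time: 8.6
ee_pos: [415.7, -380.0, 85.7]
orientation: [[-0.845, 0.534, -0.001], [0.534, 0.845, 0.002], [0.002, 0.001, -1.0]]
contact_force: [-0.1, 6.3, -4.7]
gripper_width: 0.231
time: 9.1
ee_pos: [415.9, -379.9, 85.8]
orientation: [[-0.845, 0.534, -0.001], [0.534, 0.845, 0.002], [0.002, 0.001, -1.0]]
contact_force: [3.1, 3.2, -3.9]
gripper_width: 0.234
```

View pics/t6c.png

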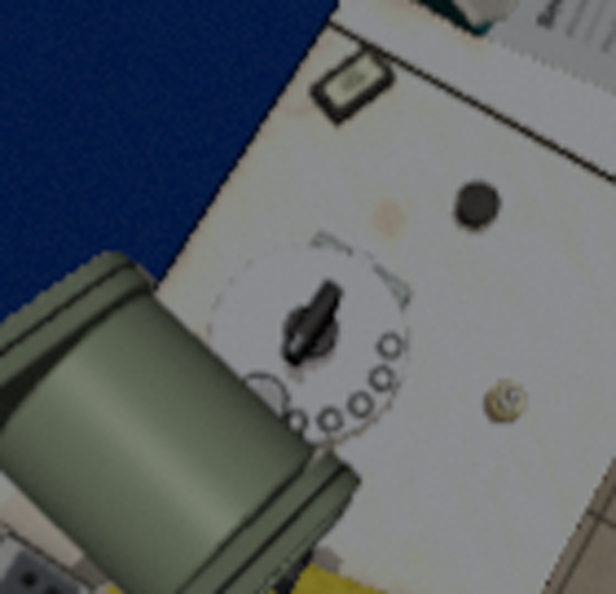

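View pics/s6c.png

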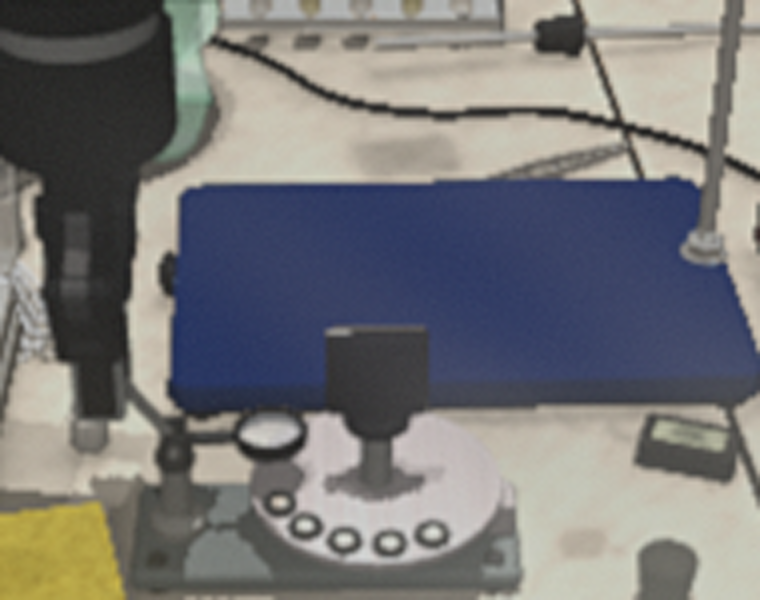

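```bash
python3 -m crank '[[0,0,0,0],[0,0,0,0],[0,0,0,0],[0,0,0,0],[0,0,0,0]]' 0.1;  python3 -m crank '[[0,0,-20,0],[0,0,-50,0],[0,0,-95,0],[0,0,-140,0],[0,0,-180,0]]';  python3 -m crank '[[30,0,0,0],[50,0,0,0],[50,0,0,0],[50,0,0,0],[50,0,0,0]]'
python3 - <<'E'
from look import *
im,m=snap('wrist','w7');np.save('w7.npy',m,allow_pickle=True);print(m['position'],env.get_state()['ee_pos'])
a,_=snap('top','t7');crop(a,260,125,400,260,4.4,'t7c')
a,_=snap('scene','s7');crop(a,235,145,425,285,4,'s7c')
E
```

```text
time: 9.7
ee_pos: [415.8, -380.2, 86.0]
orientation: [[-0.845, 0.534, -0.001], [0.534, 0.845, 0.001], [0.001, 0.001, -1.0]]
contact_force: [-0.5, 0.6, 0.3]
gripper_width: 0.548
time: 10.2
ee_pos: [415.9, -380.5, 268.4]
orientation: [[-0.845, 0.535, 0.0], [0.535, 0.845, -0.0], [-0.0, 0.0, -1.0]]
contact_force: [0.9, 0.0, -0.5]
gripper_width: 0.549
time: 10.7
ee_pos: [374.3, -354.3, 268.2]
orientation: [[-0.845, 0.534, 0.001], [0.534, 0.845, -0.0], [-0.001, 0.0, -1.0]]
contact_force: [0.3, -1.3, 0.6]
gripper_width: 0.549
[ 309.3019504  -312.25774983  410.95614574] [ 374.30233604 -354.29594108  268.0195592 ]
```

View pics/w7.png

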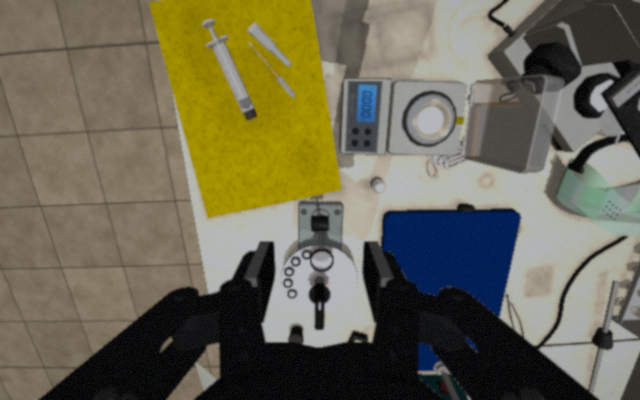

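View pics/s7c.png

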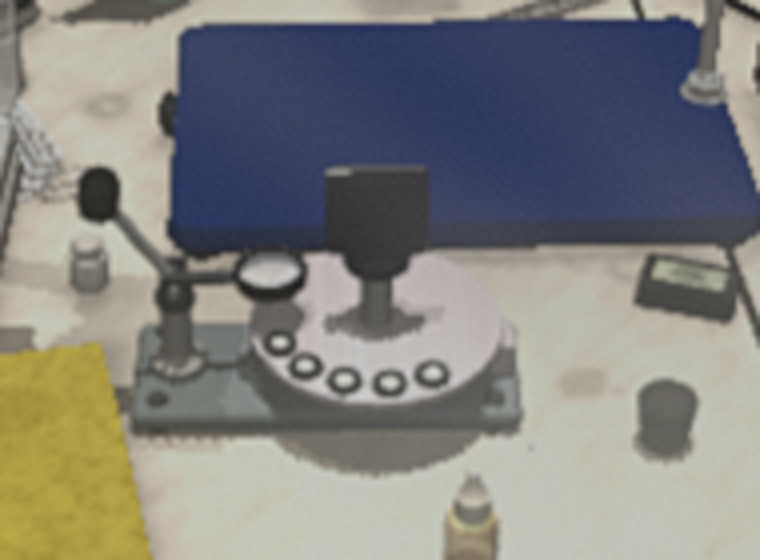

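View pics/t7c.png

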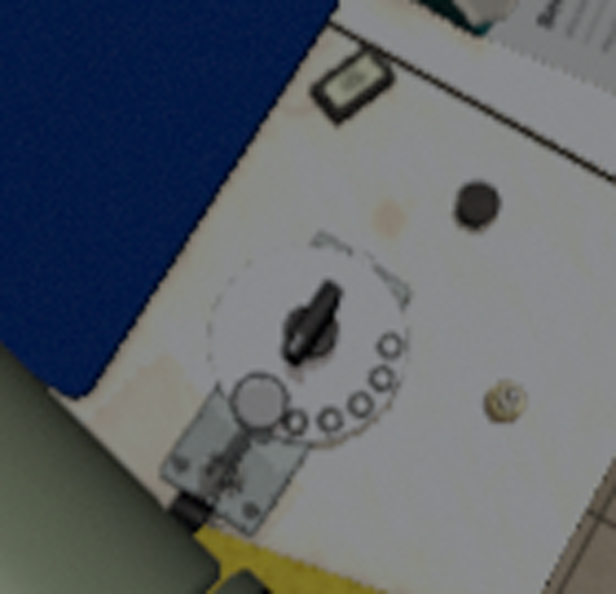

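```bash
python3 - <<'E'
from look import *
im=cv2.imread('pics/w7.png')[:,:,::-1];crop(im,275,190,375,335,4,'w7c')
E
```

```text
(no output)
```

View pics/w7c.png

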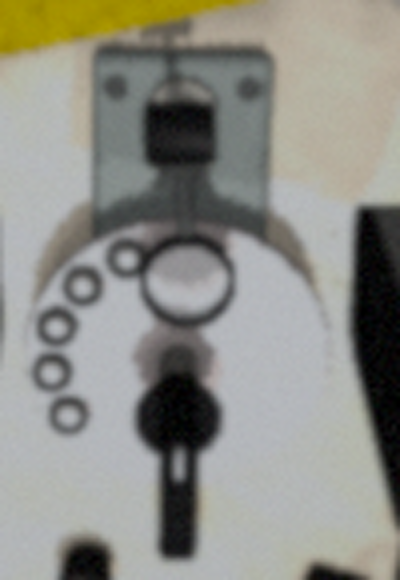

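```bash
cat > m2.py <<'E'
from look import *
W=np.load('w7.npy',allow_pickle=True).item()
S=eyes.camera_model('scene');T=eyes.camera_model('top')
w=lambda u,v:(W,275+u/4,190+v/4); t=lambda u,v:(T,260+u/4.4,125+v/4.4); s=lambda u,v:(S,235+u/4,145+v/4)
az=lambda a,b:np.degrees(np.arctan2(*(b-a)[[1,0]]))
h1,h2=plane(*w(116,88),14),plane(*w(248,88),14); c1,c2=plane(*w(95,47),14),plane(*w(272,50),14)
print('holes',h1,h2,az(h1,h2)+90,az(c1,c2)+90,'mid',(h1+h2)/2,(c1+c2)/2,np.linalg.norm(c1-c2))
print('base side edges',az(plane(*w(93,225),14),c1),az(plane(*w(270,225),14),c2))
H=plane(*w(180,130),109.6);L=plane(*w(187,280),62);print('H',H,'L',L,'az',az(L,H),np.linalg.norm((H-L)[:2]))
print('lens tri',tri([w(187,280),t(261,402),s(271,273)]),tri([t(261,402),s(271,273)]))
print('handle tri s,w',tri([w(180,130),s(99,194)]))
b=plane(*w(179,557),118);f=plane(*w(178,412),78);print('bar end',b,'foot',f,az(b,f))
t1,t2=plane(*t(332,287),118),plane(*t(293,362),118);print('bar top',(t1+t2)/2,az(t1,t2))
for a in [(t(332,287)),]: pass
h1,h2=plane(*t(180,465),14),plane(*t(251,510),14);print('t holes',h1,h2,az(h1,h2)+90,(h1+h2)/2)
k1,k2=plane(*t(320,232),14),plane(*t(411,300),14);print('t far',az(k1,k2)+90)
E
python3 m2.py
```

```text
holes [ 422.73556729 -408.44117809   14.        ] [ 448.09625504 -368.3413215    14.        ] 147.68916932263647 146.66684408959148 mid [ 435.41591116 -388.3912498    14.        ] [ 423.04372305 -379.95854792   14.        ] 62.95566214520483
base side edges 145.90584647933758 148.54386514791096
H [ 415.20309786 -377.10256904  109.6       ] L [ 478.89020109 -414.16672607   62.        ] az 149.8017621665963 73.68716885349411
lens tri (array([ 477.630408  , -414.81258869,   61.26379725]), [np.float64(1.5723471857488216), np.float64(1.2265879010162117), np.float64(1.9457346437235903)]) (array([ 476.77291286, -415.36586904,   61.3359225 ]), [np.float64(1.383560128061274), np.float64(1.3835601280612757)])
handle tri s,w (array([ 415.52915844, -377.76268939,  105.28320123]), [np.float64(1.1386718122527217), np.float64(1.1386718122526678)])
bar end [ 531.60439687 -450.84290362  118.        ] foot [ 511.40843627 -438.29768583   78.        ] 148.15249981313576
bar top [ 511.25010172 -442.58764402  118.        ] 152.66557921835786
t holes [ 447.64733788 -369.66409425   14.        ] [ 422.08869718 -410.2942398    14.        ] -32.172195672489195 [ 434.86801753 -389.97916702   14.        ]
t far -37.54050900806834
```

```bash
python3 -m crank '[[30,-10,0,0],[60,-20,0,0],[80,-30,0,0],[80,-30,0,0],[80,-30,0,0]]'
python3 - <<'E'
from look import *
im,m=snap('wrist','w8');np.save('w8.npy',m,allow_pickle=True);print(m['position'],env.get_state()['ee_pos']);crop(im,270,190,390,340,4,'w8c')
a,_=snap('top','t8');crop(a,290,165,370,265,6,'t8c')
a,_=snap('scene','s8');crop(a,245,175,345,265,8,'s8c')
E
```

```text
time: 11.35
ee_pos: [291.1, -337.3, 268.1]
orientation: [[-0.845, 0.535, 0.001], [0.535, 0.845, -0.0], [-0.001, 0.0, -1.0]]
contact_force: [0.9, 0.8, 0.4]
gripper_width: 0.55
[ 226.09562986 -295.18188947  410.82785937] [ 291.45501117 -337.29171922  267.98435997]
```

View pics/w8c.png

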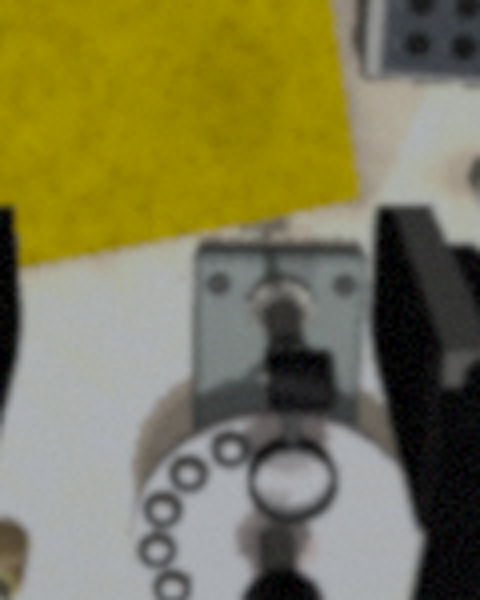

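View pics/t8c.png

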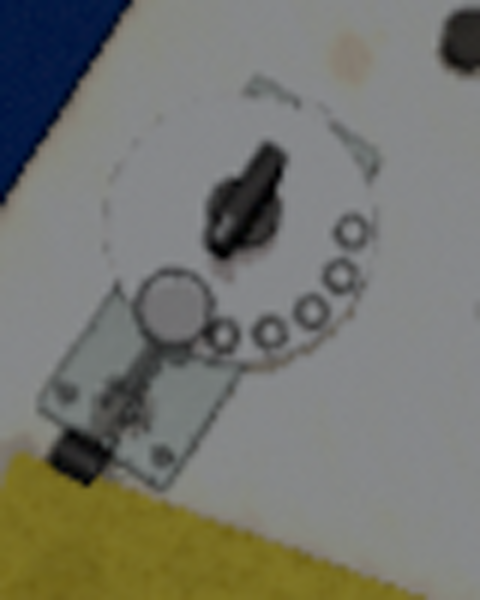

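View pics/s8c.png

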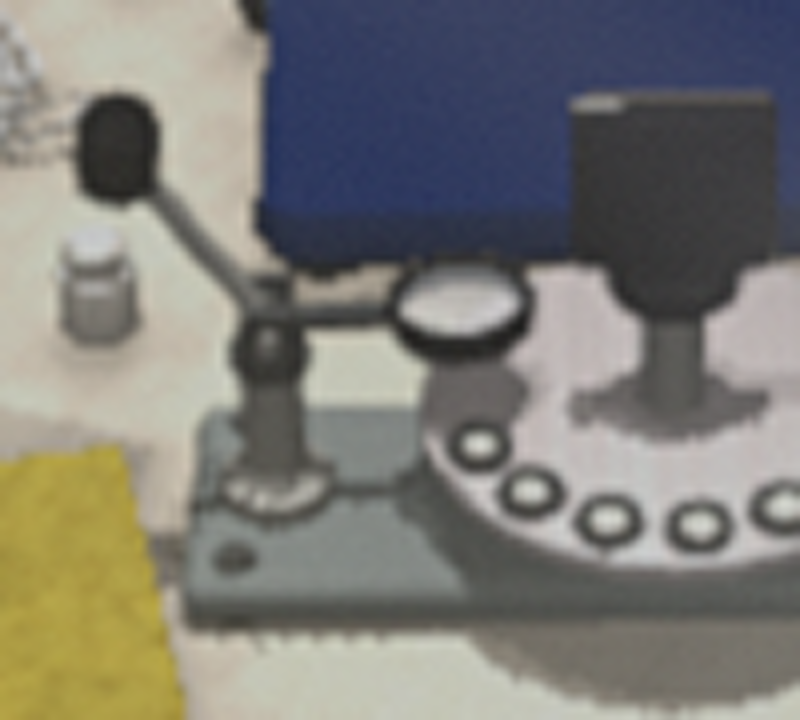

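```bash
cat > m3.py <<'E'
from look import *
W7=np.load('w7.npy',allow_pickle=True).item();W=np.load('w8.npy',allow_pickle=True).item()
S=eyes.camera_model('scene');T=eyes.camera_model('top')
w7=lambda u,v:(W7,275+u/4,190+v/4);w=lambda u,v:(W,270+u/4,190+v/4); t=lambda u,v:(T,290+u/6,165+v/6); s=lambda u,v:(S,245+u/8,175+v/8)
h=[w(302,380),t(82,455),s(118,148),w7(180,132)];l=[w(293,480),t(174,308),s(461,308),w7(187,280)]
hn=[w(345,284),t(67,393),w7(248,88)];hf=[w(219,284),t(162,456),w7(116,88)]
def rep(n,idx):
    H=tri([h[i] for i in idx]);L=tri([l[i] for i in idx]);d=H[0]-L[0];r=np.hypot(*d[:2])
    print(n,H[0].round(1),L[0].round(1),'len',np.linalg.norm(d).round(1),'(84.2) tilt',(34.4-np.degrees(np.arctan2(d[2],r))).round(1),'az',np.degrees(np.arctan2(d[1],d[0])).round(1),np.round(H[1]+L[1],1))
rep('all',[0,1,2,3]);rep('w t',[0,1]);rep('w s',[0,2]);rep('t s',[1,2]);rep('w w7 t',[0,1,3]);rep('w w7',[0,3])
for i in range(3):
    a,b=plane(*hn[i],14),plane(*hf[i],14);print('stand az',np.degrees(np.arctan2(*(a-b)[[1,0]]))+90,(a+b)/2)
E
python3 m3.py
```

```text
all [ 416.5 -378.8  106.1] [ 478.1 -414.3   61.6] len 83.9 (84.2) tilt 2.4 az 150.0 [1.8 2.  2.4 0.8 2.  0.9 2.8 0.9]
w t [ 417.5 -379.4  106.2] [ 478.3 -414.3   63.8] len 82.0 (84.2) tilt 3.2 az 150.2 [1.5 1.5 1.  1. ]
w s [ 416.  -377.9  106.2] [ 477.7 -413.9   61.4] len 84.3 (84.2) tilt 2.3 az 149.8 [2.  2.  2.4 2.4]
t s [ 415.2 -380.1  106.3] [ 477.  -414.6   60.2] len 84.5 (84.2) tilt 1.3 az 150.8 [1.7 1.7 1.4 1.4]
w w7 t [ 417.5 -379.1  105.6] [ 478.4 -414.2   63.4] len 82.0 (84.2) tilt 3.4 az 150.1 [1.3 1.8 0.8 0.9 1.2 0.4]
w w7 [ 415.2 -377.   111.1] [ 476.4 -412.5   67.2] len 83.3 (84.2) tilt 2.6 az 149.9 [0.1 0.1 0.2 0.2]
stand az 147.57961217310537 [ 435.83121807 -388.00320699   14.        ]
stand az 146.64736705285623 [ 434.9838972  -390.24444435   14.        ]
stand az 147.68916932263647 [ 435.41591116 -388.3912498    14.        ]
```

```bash
python3 -m crank '[[-45,6,0,0],[-90,12,0,0],[-135,17,0,0],[-180,23,0,0],[-225,28,20,0]]';  python3 -m crank '[[-17,1,0,0],[-17,1,20,0],[-17,1,35,0],[-17,1,40,0],[-17,1,40,0]]'
python3 - <<'E'
from look import *
im,m=snap('wrist','w9');np.save('w9.npy',m,allow_pickle=True);s=env.get_state();print(s['ee_pos'],s['orientation'])
E
```

```text
time: 12.0
ee_pos: [500.7, -435.1, 249.8]
orientation: [[-0.846, 0.533, 0.005], [0.533, 0.846, -0.004], [-0.006, -0.0, -1.0]]
contact_force: [-0.2, -0.8, 1.0]
gripper_width: 0.551
time: 12.5
ee_pos: [516.2, -443.0, 208.6]
orientation: [[-0.847, 0.532, 0.003], [0.532, 0.847, -0.002], [-0.004, -0.0, -1.0]]
contact_force: [0.5, -0.1, -0.2]
gripper_width: 0.552
[ 516.38167638 -443.4128784   209.83004446] [[-8.46387067e-01  5.32544750e-01  5.00222547e-03]
 [ 5.32532293e-01  8.46401734e-01 -3.66911355e-03]
 [-6.18785947e-03 -4.41643655e-04 -9.99980757e-01]]
```

View pics/w9.png

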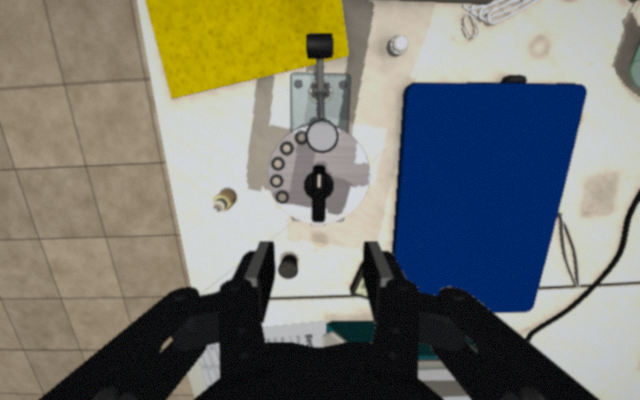

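```bash
python3 - <<'E'
from look import *
im=cv2.imread('pics/w9.png')[:,:,::-1];crop(im,260,20,380,240,2.7,'w9c')
E
```

```text
(no output)
```

View pics/w9c.png

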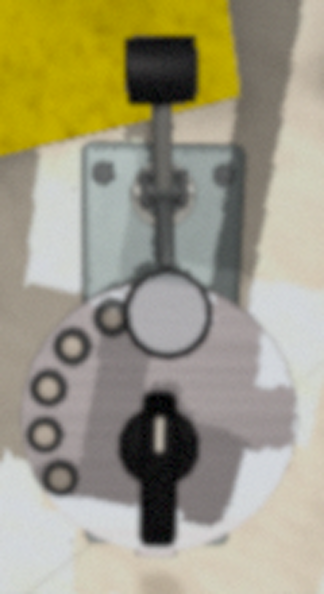

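```bash
python3 - <<'E'
from look import *
W=np.load('w9.npy',allow_pickle=True).item()
w=lambda u,v:(W,260+u/2.7,20+v/2.7)
e=plane(*w(158,545),118);m1=plane(*w(160,416),118)
print(e,m1,np.linalg.norm(e-m1),np.degrees(np.arctan2(*(m1-e)[[1,0]])))
u=np.array([np.cos(np.radians(147.6)),np.sin(np.radians(147.6))]);print('axis from end',e[:2]+22*u)
f=plane(*w(158,445),78);print('foot',f)
# turntable rim left/right & bottom
print('turntable mid',(plane(*w(22,415),40)+plane(*w(297,415),40))/2)
print('knob rel post via handle', )
E
```

```text
[ 532.38920438 -452.10776861  118.        ] [ 497.3092969  -429.34415158  118.        ] 41.8184429353744 147.02015611630318
axis from end [ 513.81399002 -440.31957912]
foot [ 513.88000939 -440.45440334   78.        ]
turntable mid [ 512.41788352 -438.80620029   40.        ]
knob rel post via handle
```

```bash
python3 -m crank '[[4,0,25,0],[4.4,0,50,0],[4.4,0,75,0],[4.4,0,90,0],[4.4,0,90,0]]';  python3 -m crank '[[0,0,10,0],[0,0,20,0],[0,0,30,0],[0,0,34,0],[0,0,34,0]]'
python3 - <<'E'
from look import *
im,m=snap('wrist','w10');s=env.get_state();print(s['ee_pos']);a,_=snap('scene','s10');crop(a,235,105,425,255,4,'s10c')
E
```

```text
time: 13.05
ee_pos: [512.5, -440.8, 118.5]
orientation: [[-0.846, 0.533, 0.003], [0.533, 0.846, -0.002], [-0.003, 0.0, -1.0]]
contact_force: [-0.3, 0.6, 0.7]
gripper_width: 0.549
time: 13.55
ee_pos: [512.2, -440.6, 83.6]
orientation: [[-0.846, 0.533, 0.002], [0.533, 0.846, -0.001], [-0.002, 0.0, -1.0]]
contact_force: [0.1, 0.1, -0.1]
gripper_width: 0.548
[ 512.56062042 -440.80968799   84.24347934]
```

View pics/w10.png

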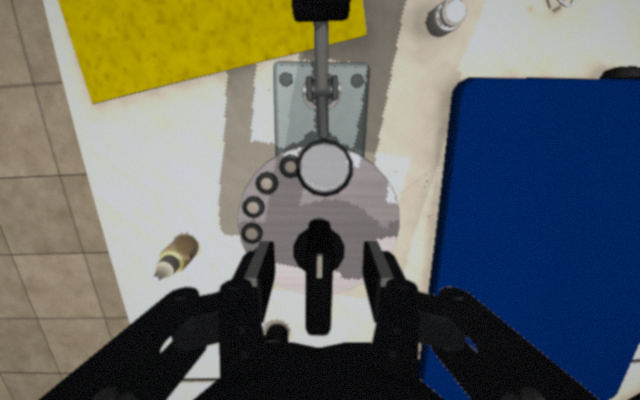

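View pics/s10c.png

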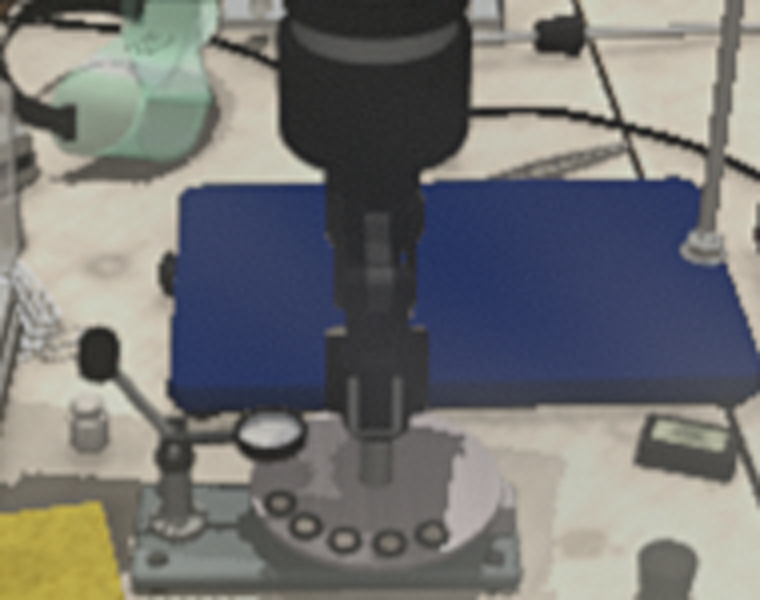

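```bash
python3 -m crank '[[0,0,-1,0],[0,0,-1,0],[0,0,-1,0],[0,0,-1,0],[0,0,-1,0]]' -1 60;  python3 -m crank '[[0,0,0,0],[0,0,0,0],[0,0,0,0],[0,0,0,0],[0,0,0,0]]'
```

```text
time: 14.15
ee_pos: [513.1, -441.1, 86.4]
orientation: [[-0.846, 0.533, 0.004], [0.533, 0.846, -0.002], [-0.005, 0.0, -1.0]]
contact_force: [-0.5, 1.0, 3.8]
gripper_width: 0.133
time: 14.65
ee_pos: [513.1, -441.1, 86.4]
orientation: [[-0.846, 0.533, 0.004], [0.533, 0.846, -0.002], [-0.005, 0.0, -1.0]]
contact_force: [0.5, -0.0, 3.5]
gripper_width: 0.132
```

```bash
python3 -m crank '[[0,0,0,0.07],[0,0,0,0.14],[0,0,0,0.21],[0,0,0,0.28],[0,0,0,0.35]]';  python3 -m crank '[[0,0,0,0],[0,0,0,0],[0,0,0,0],[0,0,0,0],[0,0,0,0]]'
python3 - <<'E'
from look import *
a,_=snap('top','t11');crop(a,260,125,400,260,4.4,'t11c');a,_=snap('scene','s11');crop(a,235,105,425,255,4,'s11c');print(env.get_state()['wrist_torque'])
E
```

```text
time: 15.15
ee_pos: [513.4, -440.7, 86.4]
orientation: [[-0.611, 0.791, 0.004], [0.791, 0.611, -0.002], [-0.004, 0.002, -1.0]]
contact_force: [1.5, 2.1, 3.3]
gripper_width: 0.133
time: 15.65
ee_pos: [513.4, -440.7, 86.4]
orientation: [[-0.612, 0.791, 0.004], [0.791, 0.612, -0.002], [-0.004, 0.002, -1.0]]
contact_force: [-0.5, 1.5, 3.7]
gripper_width: 0.132
[0.00502757 0.04498807 0.12340788]
```

View pics/s11c.png

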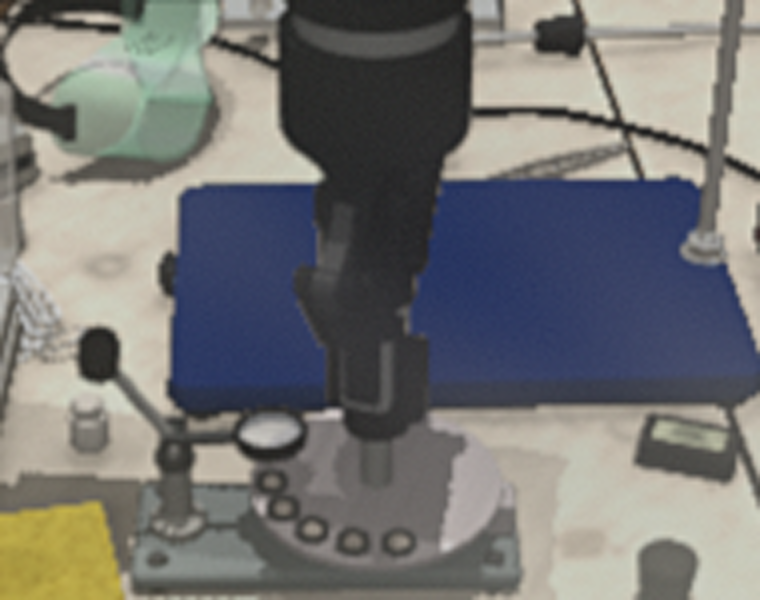

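```bash
python3 -m crank '[[0,0,0,0.07],[0,0,0,0.14],[0,0,0,0.21],[0,0,0,0.28],[0,0,0,0.35]]';  python3 -m crank '[[0,0,0,0.06],[0,0,0,0.12],[0,0,0,0.18],[0,0,0,0.24],[0,0,0,0.30]]'; python3 -m crank '[[0,0,0,0],[0,0,0,0],[0,0,0,0],[0,0,0,0],[0,0,0,0]]'
python3 - <<'E'
from look import *
im,m=snap('wrist','w12');print(m);a,_=snap('scene','s12');crop(a,235,105,425,255,4,'s12c');s=env.get_state();print(s['wrist_torque'],s['contact_force'])
o=s['orientation'];print(147.8-np.degrees(np.arctan2(o[1,0],o[0,0])))
E
```

```text
time: 16.25
ee_pos: [513.9, -440.5, 86.4]
orientation: [[-0.301, 0.954, 0.005], [0.954, 0.301, -0.002], [-0.003, 0.004, -1.0]]
contact_force: [1.6, 3.0, 2.9]
gripper_width: 0.131
time: 16.75
ee_pos: [514.4, -440.4, 86.4]
orientation: [[-0.004, 1.0, 0.006], [1.0, 0.004, -0.002], [-0.002, 0.006, -1.0]]
contact_force: [2.1, 1.2, 2.0]
gripper_width: 0.127
time: 17.25
ee_pos: [514.4, -440.4, 86.4]
orientation: [[-0.005, 1.0, 0.006], [1.0, 0.005, -0.002], [-0.002, 0.006, -1.0]]
contact_force: [2.1, 1.6, 1.9]
gripper_width: 0.131
{'camera_matrix': array([[294.18715146,   0.        , 318.39990831],
       [  0.        , 294.18715146, 197.67631964],
       [  0.        ,   0.        ,   1.        ]]), 'k1': -0.031733442556031534, 'position': array([ 513.46370594, -362.21301202,  229.05297166]), 'attitude': array([[ 0.99997318, -0.00265598, -0.00682496],
       [ 0.00460163,  0.95284873,  0.30341081],
       [ 0.0056973 , -0.30343408,  0.9528354 ]])}
[-0.03937977  0.16376529  0.24458392] [1.68194737 1.9924351  2.11231862]
57.54816753084813
```

View pics/s12c.png

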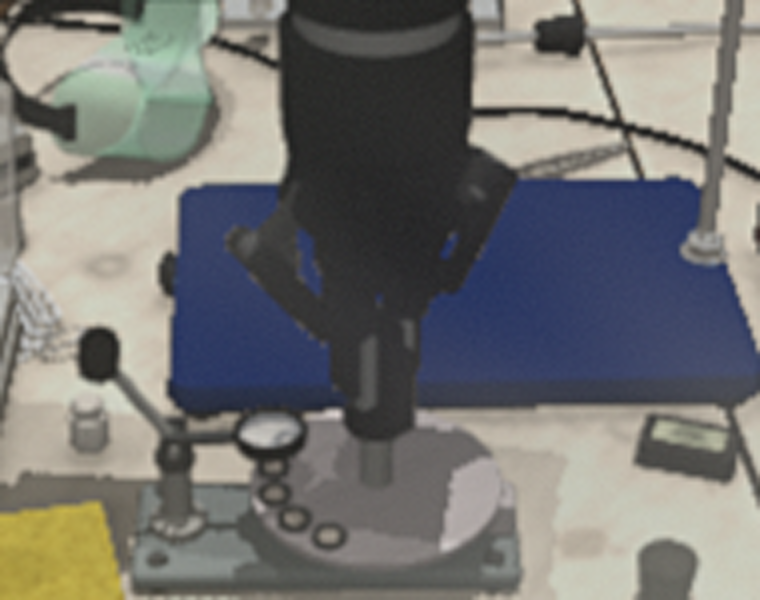

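View pics/w12.png

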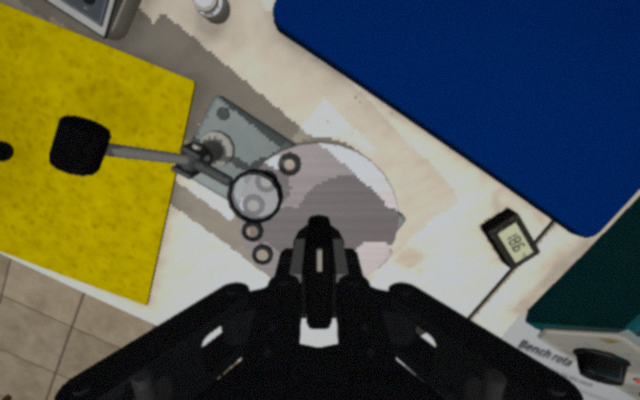

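```bash
cat > ang.py <<'E'
from look import *
import sys
im=cv2.imread('pics/w12.png');
W={'camera_matrix':eyes.camera_model('wrist')['camera_matrix'],'k1':-0.031733442556031534}
W=eyes.camera_model('wrist')
pts=eval(sys.argv[1])
c=np.array([512.5,-441])
for p in pts:
    x=plane(W,*p,40);d=x[:2]-c;a=np.degrees(np.arctan2(d[1],d[0]))%360;print(x,np.hypot(*d),a,[round(147.6+24*k-a,1) for k in range(1,6)])
E
python3 ang.py '[(290,163),(252,230),(262,254)]'
```

```text
[ 496.25083286 -398.80192975   40.        ] 45.21849804305018 111.06014670886778 [np.float64(60.5), np.float64(84.5), np.float64(108.5), np.float64(132.5), np.float64(156.5)]
[ 468.48732838 -446.25993053   40.        ] 44.3258630196706 186.81506479962925 [np.float64(-15.2), np.float64(8.8), np.float64(32.8), np.float64(56.8), np.float64(80.8)]
[ 474.44954369 -465.02842759   40.        ] 45.00225058725936 212.27194179203954 [np.float64(-40.7), np.float64(-16.7), np.float64(7.3), np.float64(31.3), np.float64(55.3)]
```

```bash
python3 -m crank '[[0,0,0,0.05],[0,0,0,0.10],[0,0,0,0.15],[0,0,0,0.20],[0,0,0,0.253]]'; python3 -m crank '[[0,0,0,0],[0,0,0,0],[0,0,0,0],[0,0,0,0],[0,0,0,0]]'
python3 - <<'E'
from look import *
im,m=snap('wrist','w13');crop(im,180,80,430,330,2.4,'w13c');a,_=snap('scene','s13');crop(a,235,105,425,255,4,'s13c');s=env.get_state();print(s['wrist_torque'],s['contact_force'],s['gripper_width'])
o=s['orientation'];print(147.8-np.degrees(np.arctan2(o[1,0],o[0,0])))
E
```

```text
time: 17.85
ee_pos: [514.7, -440.5, 86.4]
orientation: [[0.248, 0.969, 0.006], [0.969, -0.248, -0.003], [-0.001, 0.007, -1.0]]
contact_force: [1.7, 2.1, 2.8]
gripper_width: 0.131
time: 18.35
ee_pos: [514.8, -440.5, 86.4]
orientation: [[0.248, 0.969, 0.006], [0.969, -0.248, -0.003], [-0.001, 0.007, -1.0]]
contact_force: [2.0, 0.4, 2.8]
gripper_width: 0.133
[0.0057013  0.16525151 0.15837202] [ 2.727661   -0.04822253  1.08872809] 0.12889951462946408
72.15299497115399
```

View pics/s13c.png

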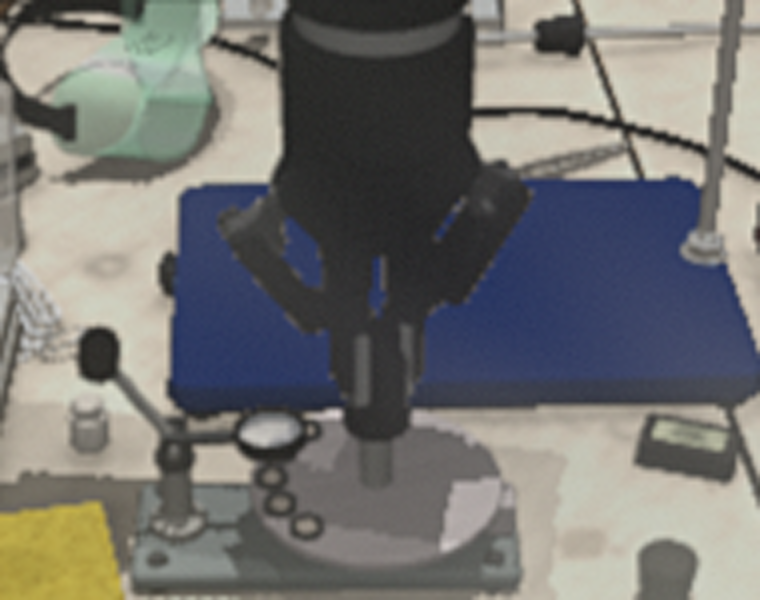

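View pics/w13c.png

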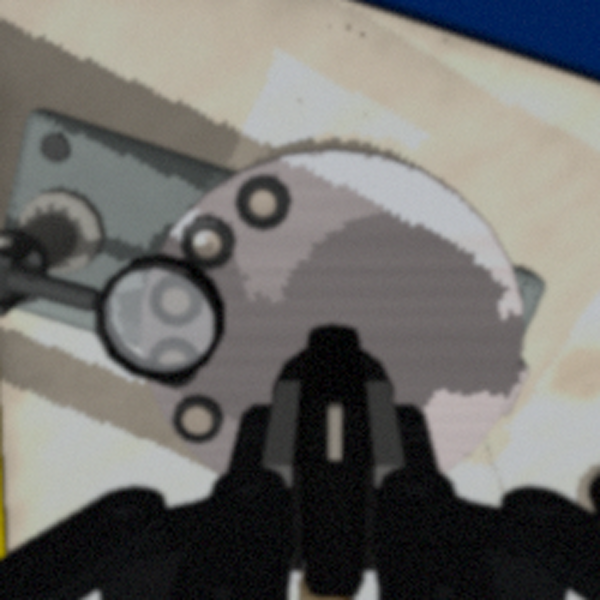

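```bash
python3 ang.py '[(180+263/2.4,80+202/2.4),(180+207/2.4,80+241/2.4),(180+175/2.4,80+300/2.4),(180+198/2.4,80+417/2.4)]'
python3 - <<'E'
from look import *
S=eyes.camera_model('scene');T=eyes.camera_model('top')
a=cv2.imread('pics/s13.png')[:,:,::-1];
print('things scene z0', [plane(S,235+u/4,105+v/4,0).round(0) for u,v in [(88,447)]])
b=cv2.imread('pics/s0.png') if 0 else cv2.imread('pics/scene0.png')
for n,(x0,y0,x1,y1) in {'weight':(245,195,268,222),'bottle':(338,258,368,296),'stopper':(388,235,415,265)}.items():
    print(n,np.abs(a[y0:y1,x0:x1,::-1].astype(int)-b[y0:y1,x0:x1]).mean())
E
```

```text
[ 507.09242393 -396.16362404   40.        ] 45.161294142681804 96.87704983232464 [np.float64(74.7), np.float64(98.7), np.float64(122.7), np.float64(146.7), np.float64(170.7)]
[ 489.12239229 -402.77984175   40.        ] 44.802824005566976 121.45231123843962 [np.float64(50.1), np.float64(74.1), np.float64(98.1), np.float64(122.1), np.float64(146.1)]
[ 475.18066143 -416.95682775   40.        ] 44.39377392063783 147.20813672084407 [np.float64(24.4), np.float64(48.4), np.float64(72.4), np.float64(96.4), np.float64(120.4)]
[ 470.21238036 -453.93610222   40.        ] 44.2220026153372 197.0092672305785 [np.float64(-25.4), np.float64(-1.4), np.float64(22.6), np.float64(46.6), np.float64(70.6)]
things scene z0 [array([ 438., -306.,    0.])]
weight 16.384863123993558
bottle 14.141228070175439
stopper 11.553909465020576
```

```bash
python3 -c "
from rig import env
s=env.get_state();print(s['time'],s['qd'].round(2),s['gripper_width']);env.close_job()"
```

```text
18.45 [ 0.07  0.09 -0.12 -0.08  0.16  0.05] 0.12889951462946408
the job is handed in; nothing more can be done
```

I lined up and levelled the magnifier, turned the knob clockwise to the third stop, and handed the job in at 18.45 s with the gripper still holding the knob at 60 N. The interface gives no verdict, so the angles below come from my own checks.

- **Magnifier:** I swung it by its barrel handle, tilted it level, and let go. After letting go, camera measurements put the swing at about +2.5° and the tilt at about +2.3°, against an allowed 7°. Different camera pairs gave tilts from 1.3° to 3.4°. A later scene picture showed it unmoved.
- **Knob:** the gripper had turned 72.2° from rest, and the third stop is at 72.0°. The individual specimen positions gave 70.6° to 74.7°, averaging about 73°, with the third specimen under the lens. No reading came near the 84° fail limit.
- **Things beside the stand:** the weight measured in its starting place. I checked the bottle and stopper only by comparing their image patches before and after. The patches differed slightly, which I put down to noise and shadow, and the arm never came near them.
- **Disagreements between measurements:** the cameras differed by up to about 3 mm on where the knob axis and post stand. An early lens reading suggested the swing was 8° off. I put that down to my first estimate of the post position, because later views agreed with each other.

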